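# Walnut from the snack carousel

## Task

Use the snack carousel on the worktop to get the walnut into the mixing bowl under its spout: turn the carousel by its black knob, while it stands level, until the walnut's compartment faces the spout, then lift the steel bar opposite the spout so that the carousel tips and the walnut rolls out. Leave the three chocolates in the carousel and the bowl where it stands, and do not touch the walnut or the chocolates with the gripper.

Things in the scene. Friction and masses are not known exactly. Their poses are not given: they have to be found in the camera images.
- walnut: Tan-brown walnut with a dark seam, about a 30 mm ball. Origin: its centre. It rests about 42 mm from the knob's axis, midway in one of the carousel's seven equal compartments (51 degrees each, open on top and outward, floors sloping 7 degrees inward), and turns with it. Which compartment varies; it is within 85 degrees of the spout, to either side.
- choc_red: Foil-wrapped chocolate ball, red, 30 mm diameter, lying in one of the carousel's compartments. Origin: its centre. It stays in the carousel.
- choc_blue: Foil-wrapped chocolate ball, blue, 30 mm diameter, lying in one of the carousel's compartments. Origin: its centre. It stays in the carousel.
- choc_green: Foil-wrapped chocolate ball, green, 30 mm diameter, lying in one of the carousel's compartments. Origin: its centre. It stays in the carousel.
- knob (a point): Middle of the black bar knob on top of the grey carousel, on its turning axis. The bar is 50 mm long (this point's x), 12 mm thick (its y) and 34 mm tall; its top is 17 mm above this point, the compartment walls end 27 mm below it. Pinch it from above across its thickness and turn either way; friction (0.05 N m) holds the carousel where it is left.
- carousel (a joint): Turn of the carousel in rad, growing counter-clockwise seen from above; the walnut's angle about the knob axis grows with it one to one. Range -3.1 to 3.1; starts near 0.
- spout (a point): Middle of the white spout's lip, on its floor; a channel about 60 mm wide. Its y axis points outward from the knob axis along the spout; the lip is 154 mm out. The level tilt axis runs along this point's x, crosses the knob axis 63 mm below the point knob (180 mm above the worktop), and is held by two wooden uprights 121 mm out on either side, 195 mm tall.
- handle (a point): Middle of the round steel lifting bar opposite the spout: 12 mm thick, 96 mm long between its side arms, along this point's x; its y points to the knob axis. While level it is 150 mm out from that axis and 30 mm above the tilt axis, with 46 mm free to the carousel's wall. Pinch it across from above and lift along an arc about the tilt axis; it may turn in the grip.
- cradle (a joint): Tip of the whole carousel in rad: 0 is level (stop), growing as the bar is lifted and the spout dips, to a stop at 0.55. A stiff hinge (about 4 N at the bar) that stays where it is left. The walnut rolls out by itself at about 0.35 or more, within about a second.
- bowl: Grey metal mixing bowl, 200 mm across, 87 mm high, loose, standing on the worktop under the spout. Origin: centre of its underside.
Things that resemble listed ones, but are neither listed nor needed, are in the scene too. Of the things shaped like the walnut, the tan one is meant.

How it is judged:
By the outcome, as a careful person would: the job done as asked, in the order asked, and still so for the second after the job is handed in, with the robot touching nothing.
It also fails if it takes over 45 s, if anything falls off the work surface, if the arm or the gripper's body presses on something with over 40 N, if the wrist force passes 120 N, or if a joint passes its speed limit or range.

## Robot

A 6-joint arm with a two-finger parallel gripper is mounted at the origin on a cart in front of the work surface, level with it; the furniture and walls round the work are solid. World frame = base frame: x ahead of the robot, y to its left, z up, the work surface at z = 0. Lengths are in mm, angles in rad, forces in N, time in s.
With the tool pointing down it reaches from about 350 to 875 mm from the base axis. Payload 4.2 kg.
Tool frame: the origin (TCP) lies midway between the tips of the shut fingers; the grasp point (between the pads) lies 19 mm behind it; z points along the fingers, y is the direction in which the jaws open and shut (so a half turn about z gives the same grasp; the last joint's range is limited). The gripper opens to 85 mm and grips with 20 to 120 N. Pads are 22 mm wide; open, the fingers measure 114 mm over their backs; the gripper's body (76 mm by 85 mm) begins 54 mm behind the grasp point. The pads swing forward as they close: fully open they stand 13 mm farther back than shut.
Start: joints at [1.509, 0.385, 0.008, 0, -1.194, -0.259], TCP at [197.046, 593.104, 231.312] pointing down, gripper open.
Joint ranges: [-3.14, 3.14], [-1.21, 2.06], [-1.07, 1.41], [-3.16, 2.05], [-2.99, -0.16], [-3.1, 3.1]. Speed limits (rad/s): [2.79, 2.79, 3.14, 3.14, 3.14, 3.14].

## Interface

Orientations are given as a unit quaternion [x, y, z, w].
In Python, from bench import arm, eyes, nets gives the robot as it stands.
- The arm moves only by the tool jog_arm, never from a script. Its argument "rows" is a list of rows, each a list of 3 entries, a list of its own where there are three numbers: the shift along the tool's x, y, z in cm, then the turn, a rotation vector about the tool's x, y, z in degrees, then the finger opening in cm, from 0 to 8.54. In form: [[[x, y, z], [ax, ay, az], jaw], ...]. A call has 1 to 10 rows; each row shifts and turns the commanded pose from where the row before left it, along the tool's axes as they then stand; what a row does not reach is not made up. A row lasts 1/8 s, in which the tool goes at most 62.5 mm and 10.7 degrees, less where a joint would pass 70% of its speed; a pose out of reach is approached as far as the arm can. A call with a gripper value outside its range is refused whole. The fingers move at their own pace and stop on an object; the grip force is fixed at half the most. Time passes only in rows, so rows that do not move let the fingers close. It gives the time, the measured TCP pose, the force and the opening at its end, in the units of the state.
- arm.read_state(): the state, without advancing time (a new reading comes with each control period).
- eyes.get_image(name): name is "side" or "top" or "wrist"; returns the picture (400x640x3 uint8, red, green, blue); there is no depth.
- eyes.camera_model(name): a dict with "K" (3x3 intrinsics, pixels), "rvec" (rotation vector, rad) and "tvec" (3), from world to camera coordinates, as OpenCV has them. Camera axes: x right, y down, z forward; pixel columns grow to the right and rows downward; lengths in mm; the calibration is good to about 2 mm. A picture is of the moment at which its call begins: read the wrist's pose just before it. camera_model takes no time and is no camera call; for the wrist camera it gives the pose at the moment of the call.
- arm.job_done(): hands the job in, once; it reports no verdict.
Trained networks look in the newest picture that a camera, given by its name, has taken for a name from the list of things; names that differ only in an ending like _2 or _b are one class to them, and where a whole thing is asked for, a point or a joint stands for the part that bears it (a point fixed in the world has none). Each returns a list of dicts, best first, with "conf" (0 to 1); they miss things now and then, are a little off and sometimes report something else, mostly with a low value. They report only what shows in the picture. A call takes as long as a camera call. They do not tell look-alikes from the thing itself.
- nets.boxes_of(camera, name): "position" ([column, row] as shares, 0 to 1, of the picture: columns of its width, rows of its height, amid what is visible of it).
The state is a dict: "clock": time; "joints": joint angles; "joint_vel": joint speeds; "joint_efforts": joint torques, N m; "position": TCP position; "ee_rot": TCP orientation; "contact_force": force on the tool from outside, world axes, zero at the start; "wrist_torque": the same for the moment, N m; "gripper_width": finger opening in mm.
Only numpy, scipy, OpenCV 4.12 (cv2) and the standard library are available. Lean on these libraries where they do the work, as an engineer would, in place of code of your own. Each camera call takes 0.05 s, during which the arm holds its last target.

## Working session

There is one attempt and no reset: what is moved stays moved. The work goes in short steps, Python scripts to look and compute and a tool call to move; the robot and the scene stay as the last step left them, time stands still between calls to the robot, and variables do not carry over. Pictures are saved under pics/ and viewed, and the job is handed in when it is done.

Besides the shell and the picture viewer there is one more tool, called after ">>>" in YAML: its name, and indented under it one key for each argument. jog_arm: Moves the arm, as the interface text tells. Its arguments: {"type":"object","properties":{"rows":{"type":"array","items":{"type":"array"}}},"required":["rows"]}

```bash
mkdir -p pics; ls; python3 - <<'E'
from bench import arm, eyes, nets
import cv2
print(arm.read_state())
for n in ("side","top"):
    im=eyes.get_image(n); cv2.imwrite(f"pics/{n}0.png",im[:,:,::-1])
    print(n,eyes.camera_model(n))
    for t in ("walnut","choc_red","choc_blue","choc_green","knob","handle","bowl","spout","carousel"):
        try: print(n,t,[(round(d["conf"],2),round(d["position"][0]*640),round(d["position"][1]*400)) for d in nets.boxes_of(n,t)][:5])
        except Exception as e: print(t,e)
print(arm.read_state()["clock"])
E
```

```text
pics
{'clock': 0.0, 'joints': array([ 1.50861463e+00,  3.85529168e-01,  6.64636629e-03, -4.76754584e-04,
       -1.19400243e+00, -2.58586666e-01]), 'joint_vel': array([-0.00180991,  0.00018796,  0.00223715,  0.00071436,  0.00128245,
       -0.00016498]), 'joint_efforts': array([ 6.44221673e-04, -3.92290056e+01,  1.88405228e+01,  4.18619648e+00,
       -4.59777730e-03, -5.55921517e-06]), 'position': array([196.87219334, 592.57691688, 230.24945514]), 'ee_rot': array([ 9.87151393e-01, -1.59784190e-01, -1.18092855e-04,  1.06114116e-03]), 'contact_force': array([ 0.49863348, -0.09704087,  0.5101988 ]), 'wrist_torque': array([-0.04119194,  0.05370466,  0.03213351]), 'gripper_width': 85.24094637889128}
side {'K': array([[419.69287473,   0.        , 320.82889314],
       [  0.        , 419.69287473, 202.76398543],
       [  0.        ,   0.        ,   1.        ]]), 'rvec': array([ 0.50133114, -2.64620013,  1.2564738 ]), 'tvec': array([408.27453214, 288.36061376, 847.56591861])}
side walnut [(0.7, 307, 181), (0.47, 379, 210)]
side choc_red [(0.55, 285, 166)]
side choc_blue [(0.65, 287, 173)]
side choc_green [(0.62, 323, 171)]
side knob [(0.89, 301, 169)]
side handle [(0.73, 275, 264), (0.64, 305, 173)]
side bowl [(0.77, 277, 264)]
side spout [(0.83, 300, 178)]
side carousel [(0.56, 304, 168)]
top {'K': array([[436.13655002,   0.        , 314.70926388],
       [  0.        , 436.13655002, 194.69183649],
       [  0.        ,   0.        ,   1.        ]]), 'rvec': array([ 2.12119894, -2.17007252,  0.1808874 ]), 'tvec': array([-71.56848008, 508.76119921, 978.0774641 ])}
top walnut [(0.7, 408, 250), (0.69, 372, 267), (0.6, 327, 176)]
top choc_red [(0.68, 340, 149)]
top choc_blue [(0.55, 326, 161)]
top choc_green [(0.72, 347, 187)]
top knob [(0.81, 355, 170)]
top handle [(0.68, 349, 167)]
top bowl [(0.55, 256, 187)]
top spout [(0.89, 347, 169)]
top carousel [(0.62, 350, 166)]
1.0
```

View pics/side0.png

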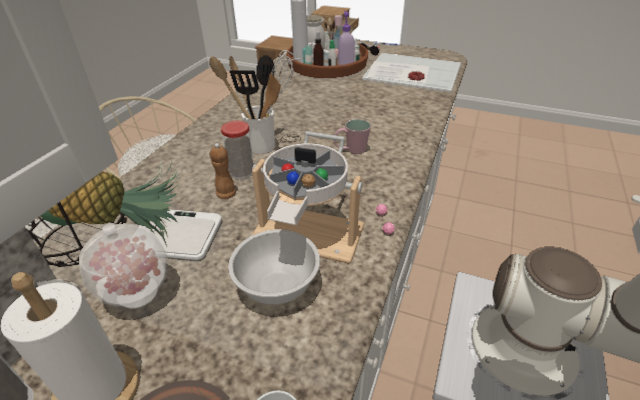

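View pics/top0.png

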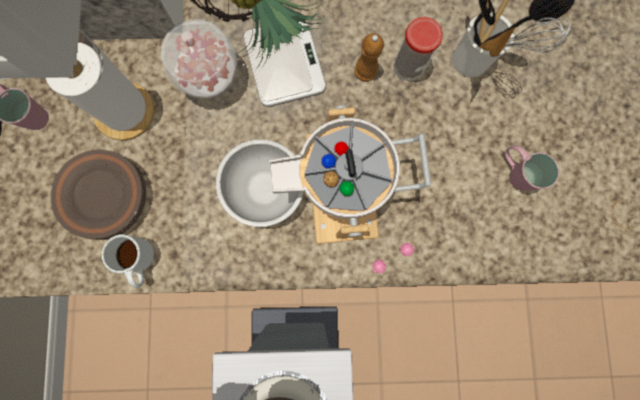

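```bash
python3 - <<'E'
import cv2
a=cv2.imread("pics/top0.png")[90:290,220:430]
b=cv2.imread("pics/side0.png")[110:310,220:410]
cv2.imwrite("pics/topc.png",cv2.resize(a,None,fx=3,fy=3,interpolation=cv2.INTER_CUBIC))
cv2.imwrite("pics/sidec.png",cv2.resize(b,None,fx=3,fy=3,interpolation=cv2.INTER_CUBIC))
E
```

```text
(no output)
```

View pics/topc.png

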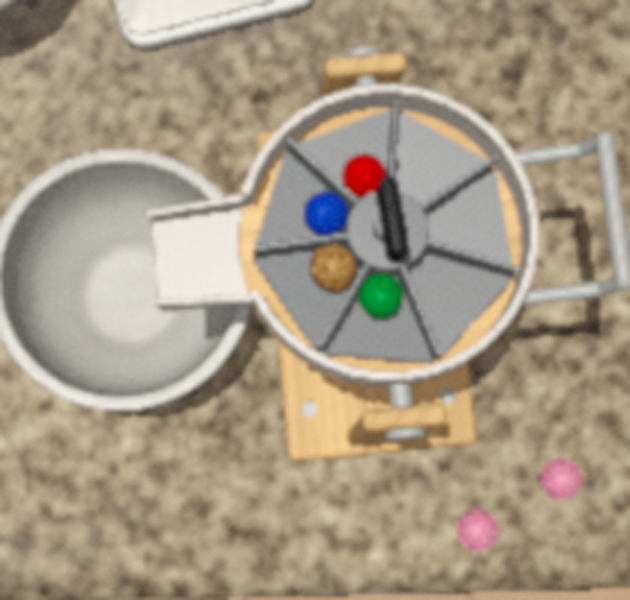

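View pics/sidec.png

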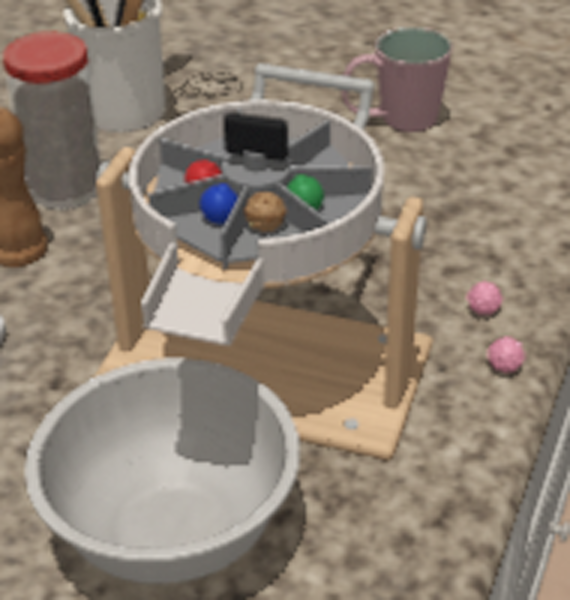

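```bash
cat > h.py <<'E'
import numpy as np, cv2
from scipy.spatial.transform import Rotation as R
from bench import arm, eyes, nets
def cam(n): 
    c=eyes.camera_model(n); return c["K"],R.from_rotvec(c["rvec"]).as_matrix(),np.array(c["tvec"])
def proj(c,p):
    q=c[1]@np.asarray(p,float)+c[2]; q=c[0]@q; return q[:2]/q[2]
def ray(c,uv):
    d=c[1].T@np.linalg.inv(c[0])@np.array([uv[0],uv[1],1.]); return -c[1].T@c[2],d/np.linalg.norm(d)
def onz(c,uv,z):
    o,d=ray(c,uv); return o+d*(z-o[2])/d[2]
def tri(*cu):
    A=np.zeros((3,3));b=np.zeros(3);rs=[ray(c,u) for c,u in cu]
    for o,d in rs:
        P=np.eye(3)-np.outer(d,d);A+=P;b+=P@o
    x=np.linalg.solve(A,b); return x,[np.linalg.norm((np.eye(3)-np.outer(d,d))@(x-o)) for o,d in rs]
E
python3 - <<'E'
from h import *
t=cam("top");s=cam("side")
for n,c in(("t",t),("s",s)): print(n,"cam pos",-c[1].T@c[2],[ (p,proj(c,p).round()) for p in ((0,0,0),(197,593,231),(400,0,0),(0,400,0))])
# crop->full : top 220+u/3, 90+v/3 ; side 220+u/3,110+v/3
T=lambda u,v:(220+u/3,90+v/3); S=lambda u,v:(220+u/3,110+v/3)
f=lambda *a: np.array2string(np.asarray(a[0]),precision=1)
def tt(n,a,b):
    x,r=tri((t,T(*a)),(s,S(*b))); print(n,x.round(1),np.round(r,1))
tt("knob centre top",(388,182),(0,0)) if 0 else None
tt("walnut",(333,267),(266,211))
tt("blue",(327,213),(220,203)); tt("red",(365,175),(204,175)); tt("green",(380,296),(306,193))
tt("handle L",(603,140),(259,70)); tt("handle R",(623,287),(371,90))
tt("spout lip mid? corner a",(152,212),(147,305)); tt("corner b",(159,303),(225,338))
tt("knob",(394,220),(256,136))
tt("upright near top",(404,416),(406,212)); tt("upright far top",(366,66),(121,158))
E
```

```text
t cam pos [ 348.92253502  -68.93647867 1045.99061057] [((0, 0, 0), array([283., 422.])), ((197, 593, 231), array([-62., 359.])), ((400, 0, 0), array([281., 242.])), ((0, 400, 0), array([103., 427.]))]
s cam pos [197.31959491 590.57981911 761.89787916] [((0, 0, 0), array([523., 346.])), ((197, 593, 231), array([326., 724.])), ((400, 0, 0), array([337., 289.])), ((0, 400, 0), array([516., 595.]))]
walnut [ 512.4 -113.7  201.1] [0.1 0.1]
blue [ 549.1 -110.8  201. ] [0.3 0.3]
red [ 574.  -136.4  204.2] [0.6 0.6]
green [ 491.9 -143.8  203.1] [0.1 0.1]
handle L [ 594.1 -294.6  208.8] [1.4 1.4]
handle R [ 494.4 -302.8  205.5] [0.3 0.3]
spout lip mid? corner a [553.9   5.6 189.9] [0.7 0.7]
corner b [495.    2.9 175.3] [0.1 0.1]
knob [ 534.7 -150.9  240.6] [0.6 0.6]
upright near top [ 414.5 -157.1  196.2] [0.8 0.8]
upright far top [ 650.3 -140.2  199.8] [0. 0.]
```

The tan walnut sits in the carousel at top px (331,179) / side px (309,180). The two pink walnut-shaped balls on the worktop, top px (378,266) and (407,249), are the wrong colour, and the enlarged crops show this. I measure the walnut's compartment at about 119.6° and the spout at about 94.4°, so the carousel needs roughly -25°. I'll go up and over the knob first, then look with the wrist camera.

>>> jog_arm:
  rows:
    - [[0,0,-5],[0,0,-8.1],8.5]
    - [[0,0,-5],[0,0,-8.1],8.5]
    - [[0,0,-4],[0,0,-8.2],8.5]
    - [[1.6,4.83,0],[0,0,0],8.5]
    - [[1.6,4.83,0],[0,0,0],8.5]
    - [[1.6,4.83,0],[0,0,0],8.5]
    - [[1.6,4.83,0],[0,0,0],8.5]

```text
clock: 1.88
position: [281.4, 406.0, 371.5]
ee_rot: [0.999, 0.053, 0.0, -0.0]
contact_force: [1.4, 0.5, 0.3]
gripper_width: 84.6
```

>>> jog_arm:
  rows:
    - [[1.6,4.83,0],[0,0,0],7]
    - [[1.6,4.83,0],[0,0,0],5]
    - [[1.6,4.83,0],[0,0,0],5]
    - [[1.6,4.83,0],[0,0,0],5]
    - [[1.6,4.83,0],[0,0,0],5]
    - [[1.6,4.83,0],[0,0,0],5]
    - [[1.6,4.83,0],[0,0,0],5]
    - [[1.6,4.83,0],[0,0,0],5]
    - [[1.6,4.83,0],[0,0,0],5]
    - [[1.6,4.83,0],[0,0,0],5]

```text
clock: 3.12
position: [491.1, -57.6, 371.6]
ee_rot: [0.999, 0.052, 0.0, -0.0]
contact_force: [0.8, 0.4, 1.1]
gripper_width: 50.0
```

```bash
python3 - <<'E'
from h import *
s=arm.read_state(); c=cam("wrist"); im=eyes.get_image("wrist"); cv2.imwrite("pics/w1.png",im[:,:,::-1])
s2=arm.read_state()
print(s["clock"],s["position"],R.from_quat(s["ee_rot"]).as_matrix().round(3),s2["position"])
np.savez("w1.npz",K=c[0],R=c[1],t=c[2]); print("campos",-c[1].T@c[2],c[1].round(3))
for p in ((532.5,-149.5,260),(512.4,-113.7,201.1),(544,-298.7,207),(525,5,182)): print(p,proj(c,p))
for t in ("walnut","knob","handle","spout","choc_green","choc_blue","choc_red"): print(t,[(round(d["conf"],2),round(d["position"][0]*640,1),round(d["position"][1]*400,1)) for d in nets.boxes_of("wrist",t)][:3])
E
```

```text
3.125 [491.12315481 -57.5832625  371.59955977] [[ 0.994  0.105  0.001]
 [ 0.105 -0.994  0.   ]
 [ 0.001 -0.    -1.   ]] [492.75716317 -61.40862827 370.86805569]
campos [562.00476645 -50.92173373 514.79065197] [[ 0.105 -0.994  0.   ]
 [-0.954 -0.101  0.281]
 [-0.28  -0.03  -0.96 ]]
(532.5, -149.5, 260) [438.5996128  162.54669651]
(512.4, -113.7, 201.1) [379.43884115 169.44692047]
(544, -298.7, 207) [569.93863093 158.46959456]
(525, 5, 182) [267.09989909 142.87168089]
walnut [(0.86, 380.3, 169.3), (0.67, 455.9, 241.6)]
knob [(0.98, 429.7, 141.4)]
handle [(0.97, 429.1, 145.3)]
spout [(0.78, 427.4, 140.1)]
choc_green [(0.65, 407.6, 192.8)]
choc_blue [(0.71, 384.1, 132.2)]
choc_red [(0.7, 415.4, 108.2), (0.47, 429.3, 145.4)]
```

View pics/w1.png

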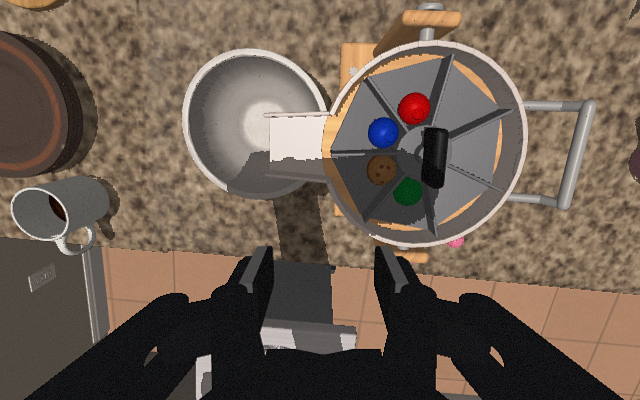

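The wrist picture shows the walnut at (380,169), knob at (434,156), handle bar at (575,155), spout channel at about (300,140) and bowl at (255,122). Next I'll enlarge it to get the knob's direction and the walls.

```bash
python3 - <<'E'
import cv2
a=cv2.imread("pics/w1.png")[20:260,300:620]
cv2.imwrite("pics/w1c.png",cv2.resize(a,(800,600),interpolation=cv2.INTER_CUBIC))
E
```

```text
(no output)
```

View pics/w1c.png

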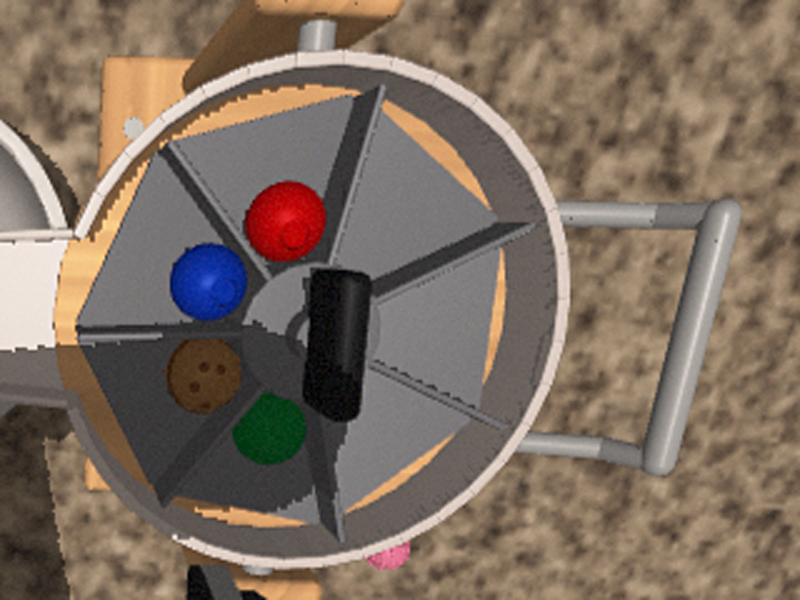

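```bash
python3 - <<'E'
from h import *
z=np.load("w1.npz"); w=(z["K"],z["R"],z["t"]); t=cam("top"); s=cam("side")
W=lambda u,v:(300+u/2.5,20+v/2.5); T=lambda u,v:(220+u/3,90+v/3); S=lambda u,v:(220+u/3,110+v/3)
B={}
for n,a,b,c in (("walnut",(205,375),(333,267),(266,211)),("blue",(209,281),(327,213),(220,203)),("red",(286,221),(365,175),(204,175)),("green",(270,428),(380,296),(306,193)),
  ("hL",(722,210),(603,140),(259,70)),("hR",(658,462),(623,287),(371,90))):
    x,r=tri((w,W(*a)),(t,T(*b)),(s,S(*c))); B[n]=x; print(n,x.round(1),np.round(r,1), "top+side",tri((t,T(*b)),(s,S(*c)))[0].round(1),"w+t",tri((w,W(*a)),(t,T(*b)))[0].round(1))
a=onz(w,W(368,270),260);b=onz(w,W(357,420),260); print("knob right edge",a,b,np.degrees(np.arctan2(*(a-b)[1::-1])))
a=onz(w,W(353,270),260);b=onz(w,W(343,420),260); print("knob top",(a+b)/2,np.linalg.norm(a-b),np.degrees(np.arctan2(*(a-b)[1::-1])))
a=onz(t,T(384,182),260);b=onz(t,T(400,257),260); print("knob top(topcam)",(a+b)/2,np.linalg.norm(a-b))
# circle fit ring rim px wrist
pts=np.array([(330,55),(535,170),(565,290),(520,445),(430,540),(310,567),(180,538),(100,205),(170,115)])
P=np.array([onz(w,W(*p),222)[:2] for p in pts])
A=np.c_[2*P,np.ones(len(P))];x=np.linalg.lstsq(A,(P**2).sum(1),rcond=None)[0]; print("rim fit",x[:2],np.sqrt(x[2]+x[:2]@x[:2]))
h=B["hL"]-B["hR"]; ha=np.arctan2(h[1],h[0]); hm=(B["hL"]+B["hR"])/2; print("handle",hm,np.degrees(ha),np.linalg.norm(h)); yv=np.array([-np.sin(ha),np.cos(ha)]); ax=hm[:2]+150*yv; print("axis from handle",ax)
for ax in (ax,np.array([532.5,-149.5])): print(ax,{n:(round(float(np.degrees(np.arctan2(*(B[n][:2]-ax)[::-1]))),1),round(float(np.linalg.norm(B[n][:2]-ax)),1)) for n in ("walnut","blue","red","green")})
# circle through balls r=42
from scipy.optimize import least_squares
Q=np.array([B[n][:2] for n in ("red","blue","walnut","green")])
k=np.arange(4)*2*np.pi/7
f=lambda p:((p[:2]+42*np.c_[np.cos(p[2]+k),np.sin(p[2]+k)])-Q).ravel()
r=least_squares(f,[532,-149,.3]); print("fit",r.x[:2],np.degrees(r.x[2]+k[2]),r.fun.round(1))
E
```

```text
walnut [ 512.4 -114.9  200.8] [1.6 1.1 0.6] top+side [ 512.4 -113.7  201.1] w+t [ 512.2 -114.6  204.4]
blue [ 549.3 -111.4  200.7] [0.7 0.7 0.3] top+side [ 549.1 -110.8  201. ] w+t [ 549.1 -111.4  201.3]
red [ 574.4 -136.9  203.8] [0.6 0.9 0.5] top+side [ 574.  -136.4  204.2] w+t [ 574.4 -137.3  201.9]
green [ 492.6 -145.2  202.1] [1.4 1.3 0.2] top+side [ 491.9 -143.8  203.1] w+t [ 492.7 -145.   203. ]
hL [ 594.7 -295.6  209.1] [1.9 2.1 1.4] top+side [ 594.1 -294.6  208.8] w+t [ 593.7 -295.   211.4]
hR [ 495.4 -304.9  205.5] [3.2 2.3 1.1] top+side [ 494.4 -302.8  205.5] w+t [ 495.5 -303.3  209.6]
knob right edge [ 560.45746559 -150.55600513  260.        ] [ 511.68217854 -157.51776675  260.        ] 8.12303788437464
knob top [ 535.57126882 -149.30450921  260.        ] 49.27213060202092 8.204002337327346
knob top(topcam) [ 530.03107503 -147.80994632  260.        ] 48.16016406299497
rim fit [ 533.76630055 -150.42241037] 94.87911389219086
handle [ 545.03028746 -300.28261133  207.31123399] 5.335603484408575 99.79074058935967
axis from handle [ 531.08189082 -150.93254527]
[ 531.08189082 -150.93254527] {'walnut': (117.3, 40.6), 'blue': (65.3, 43.5), 'red': (18.0, 45.5), 'green': (171.5, 38.9)}
[ 532.5 -149.5] {'walnut': (120.1, 40.0), 'blue': (66.2, 41.6), 'red': (16.8, 43.7), 'green': (173.8, 40.2)}
fit [ 534.49447842 -150.5706821 ] 121.37455273792717 [-0.  -0.3 -0.4  0.3  0.2  0.2  0.3 -0.1]
```

>>> jog_arm:
  rows:
    - [[1.5,4.6,0],[0,0,0],5]
    - [[1.6,4.6,2],[0,0,-1.5],5]
    - [[0,0,3],[0,0,0],5]
    - [[0,0,2],[0,0,0],5]
    - [[0,0,0],[0,0,0],5]
    - [[0,0,0],[0,0,0],5]

```text
clock: 4.28
position: [531.8, -143.5, 302.7]
ee_rot: [0.998, 0.066, 0.001, 0.0]
contact_force: [-0.2, -0.2, 0.6]
gripper_width: 49.9
```

```bash
python3 - <<'E'
from h import *
s=arm.read_state(); print(s["position"],R.from_quat(s["ee_rot"]).as_euler("zyx",degrees=True))
c=cam("wrist"); im=eyes.get_image("wrist"); cv2.imwrite("pics/w2.png",im[:,:,::-1]); print(-c[1].T@c[2])
np.savez("w2.npz",K=c[0],R=c[1],t=c[2])
for z in (226,260):
  for e in (-25,25): print(z,e,proj(c,(533.5+e*np.cos(.14),-150+e*np.sin(.14),z)))
E
```

```text
[ 531.78345857 -143.50843859  302.73904572] [-7.60780785e+00  1.30163674e-01  1.79968989e+02]
[ 602.21403123 -134.78009852  446.02314028]
226 -25 [331.14438574 242.08263911]
226 25 [331.12648407 177.975058  ]
260 -25 [332.43110484 262.6416324 ]
260 25 [332.50432783 189.09608834]
```

View pics/w2.png

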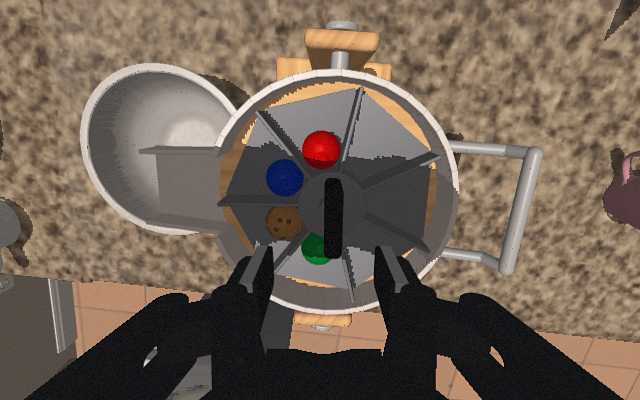

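>>> jog_arm:
  rows:
    - [[0.23,0.74,1.2],[0,0,0],5]
    - [[0,0,2],[0,0,0],5]
    - [[0,0,2],[0,0,0],5]
    - [[0,0,2],[0,0,0],5]
    - [[0,0,0],[0,0,0],5]
    - [[0,0,0],[0,0,0],3]

```text
clock: 5.08
position: [535.0, -151.4, 230.1]
ee_rot: [0.998, 0.066, 0.001, 0.0]
contact_force: [-0.1, 0.0, -0.8]
gripper_width: 32.8
```

```bash
python3 - <<'E'
from h import *
s=arm.read_state(); print(s["position"],R.from_quat(s["ee_rot"]).as_euler("zyx",degrees=True),s["gripper_width"],s["contact_force"])
c=cam("wrist"); im=eyes.get_image("wrist"); cv2.imwrite("pics/w3.png",im[:,:,::-1])
E
```

```text
[ 535.0359562  -151.43862563  230.06176799] [-7.52744944e+00  7.49792167e-02  1.79972738e+02] 32.84055755677751 [-0.05363617  0.03898122 -0.78213476]
```

View pics/w3.png

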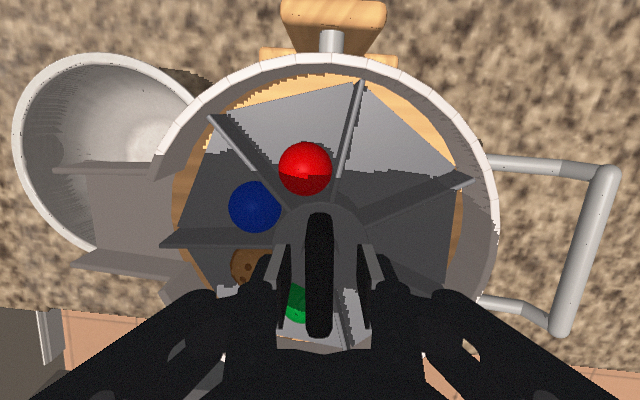

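>>> jog_arm:
  rows:
    - [[0,0,0],[0,0,0],0.5]
    - [[0,0,0],[0,0,0],0.5]
    - [[0,0,0],[0,0,0],0.5]

```text
clock: 5.5
position: [535.0, -149.6, 231.8]
ee_rot: [0.998, 0.066, 0.001, -0.001]
contact_force: [-1.9, 8.1, 7.5]
gripper_width: 10.9
```

```bash
python3 - <<'E'
from h import *
s=arm.read_state(); print(s["position"],R.from_quat(s["ee_rot"]).as_euler("zyx",degrees=True),s["gripper_width"],s["contact_force"],s["wrist_torque"])
E
```

```text
[ 535.00113355 -149.64910908  231.78013111] [-7.58702910e+00  1.62683842e-01 -1.79908421e+02] 10.948458143801544 [-1.86502389  8.09919721  7.49766827] [ 2.00084395  0.89980895 -0.07099175]
```

>>> jog_arm:
  rows:
    - [[0,-0.1,0],[0,0,4.5],0.5]
    - [[0,0,0],[0,0,5.5],0.5]
    - [[0,0,0],[0,0,5.5],0.5]
    - [[0,0,0],[0,0,5.5],0.5]
    - [[0,0,0],[0,0,4.5],0.5]
    - [[0,0,0],[0,0,0],0.5]
    - [[0,0,0],[0,0,0],0.5]

```text
clock: 6.38
position: [535.0, -149.3, 231.8]
ee_rot: [0.988, -0.156, 0.002, -0.001]
contact_force: [-1.0, 4.6, 6.8]
gripper_width: 10.9
```

```bash
python3 - <<'E'
from h import *
s=arm.read_state(); print(s["position"],R.from_quat(s["ee_rot"]).as_euler("zyx",degrees=True),s["gripper_width"],s["contact_force"],s["wrist_torque"])
im=eyes.get_image("wrist"); cv2.imwrite("pics/w4.png",im[:,:,::-1])
E
```

```text
[ 534.97894862 -149.3316611   231.83506444] [  17.93498506    0.18382138 -179.95933892] 10.871296863960458 [-0.96827776  4.55265306  6.76590992] [ 1.37598162  0.77024938 -0.10113988]
```

View pics/w4.png

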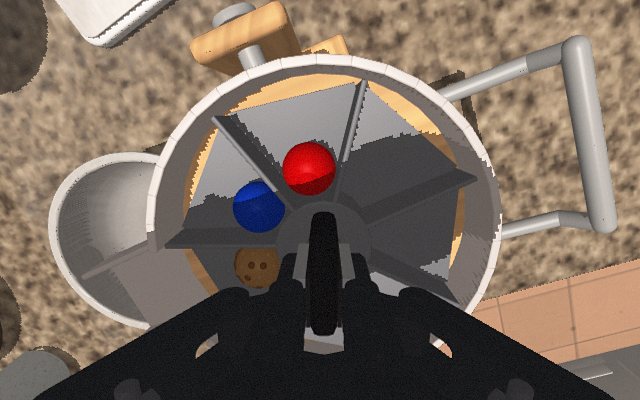

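Everything turned together: walnut now at (257,265), blue at (259,205), red at (309,168). I'll open, rise, turn the jaws towards the bar and check the alignment from above.

>>> jog_arm:
  rows:
    - [[0,0,0],[0,0,0],3]
    - [[0,0,0],[0,0,0],4]
    - [[0,0,0],[0,0,0],4]
    - [[0,0,-2],[0,0,0],4]
    - [[0,0,-5],[0,0,0],4]
    - [[0,0,-5],[0,0,-8],4]
    - [[0,0,-3],[0,0,-8],4]
    - [[0,0,0],[0,0,-7],4]
    - [[0,0,0],[0,0,0],4]

```text
clock: 7.55
position: [534.2, -150.2, 379.1]
ee_rot: [0.999, 0.043, -0.0, -0.0]
contact_force: [0.6, 0.2, -0.6]
gripper_width: 39.9
```

```bash
python3 - <<'E'
from h import *
s=arm.read_state(); print(s["position"],R.from_quat(s["ee_rot"]).as_euler("zyx",degrees=True),s["contact_force"])
c=cam("wrist"); im=eyes.get_image("wrist"); cv2.imwrite("pics/w5.png",im[:,:,::-1]); print(-c[1].T@c[2])
np.savez("w5.npz",K=c[0],R=c[1],t=c[2])
for t in ("walnut","choc_green","choc_blue","choc_red","handle"): print(t,[(round(d["conf"],2),round(d["position"][0]*640,1),round(d["position"][1]*400,1)) for d in nets.boxes_of("wrist",t)][:3])
im=eyes.get_image("side"); cv2.imwrite("pics/side5.png",cv2.resize(im[110:310,220:410,::-1],None,fx=3,fy=3,interpolation=cv2.INTER_CUBIC))
for t in ("walnut","choc_green","choc_blue","choc_red"): print(t,[(round(d["conf"],2),round(d["position"][0]*640,1),round(d["position"][1]*400,1)) for d in nets.boxes_of("side",t)][:3])
E
```

```text
[ 534.20954738 -150.17249915  379.14513387] [-4.92665384e+00 -1.40432928e-02 -1.79984748e+02] [ 0.63465878  0.19754965 -0.58409112]
[ 605.36584346 -144.90204958  522.23427629]
walnut [(0.55, 396.5, 253.2)]
choc_green [(0.6, 299.3, 212.7)]
choc_blue [(0.92, 295.8, 150.5)]
choc_red [(0.68, 330.9, 140.1)]
handle [(0.91, 326.3, 176.1)]
walnut [(0.5, 389.2, 228.7)]
choc_green []
choc_blue [(0.48, 282.2, 172.4), (0.48, 297.4, 181.0)]
choc_red []
```

View pics/w5.png

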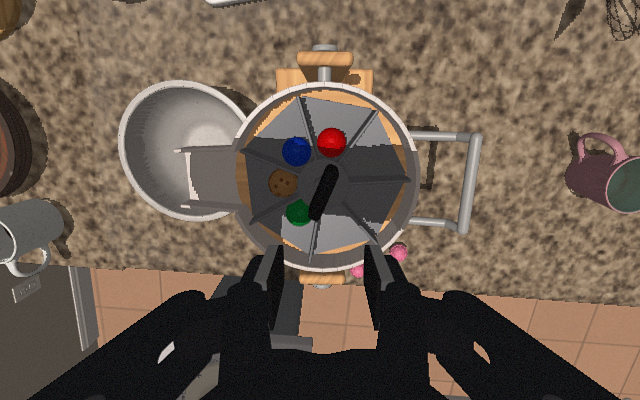

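View pics/side5.png

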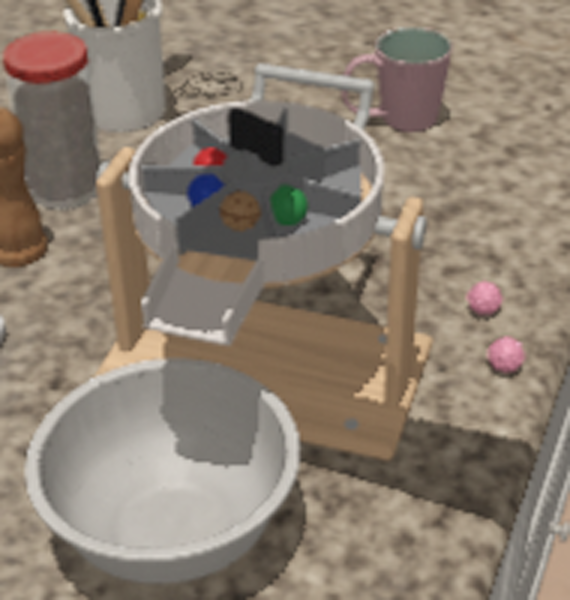

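The walnut at wrist px (282,183) now looks lined up with the spout. I'll measure the angles on an enlarged crop.

```bash
python3 - <<'E'
import cv2
a=cv2.imread("pics/w5.png")[70:280,150:430]
cv2.imwrite("pics/w5c.png",cv2.resize(a,(800,600),interpolation=cv2.INTER_CUBIC))
b=cv2.imread("pics/w5.png")[100:280,380:500]
cv2.imwrite("pics/w5h.png",cv2.resize(b,None,fx=3,fy=3,interpolation=cv2.INTER_CUBIC))
E
```

```text
(no output)
```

View pics/w5c.png

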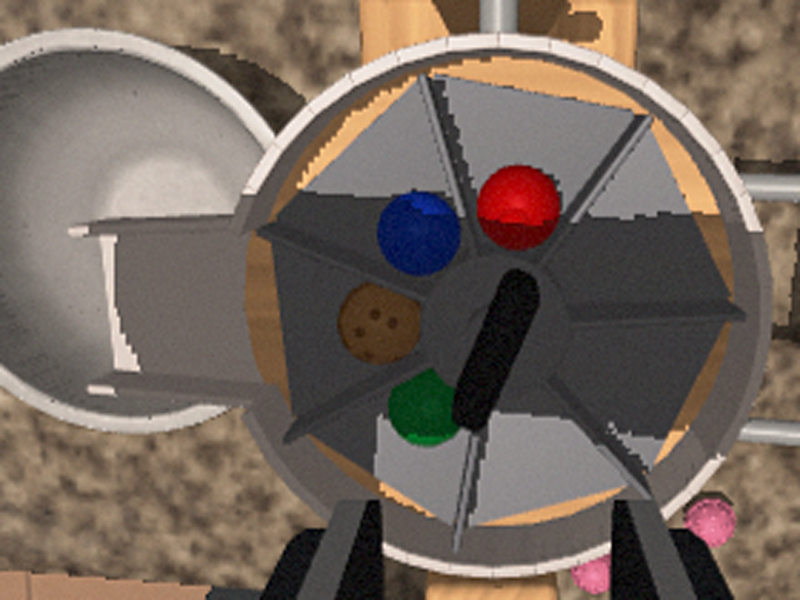

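View pics/w5h.png

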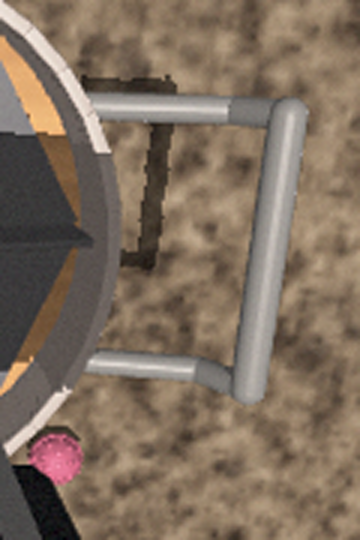

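```bash
python3 - <<'E'
from h import *
z=np.load("w5.npz"); w=(z["K"],z["R"],z["t"]); s=cam("side");t=cam("top")
k=800/280
W=lambda u,v:(150+u/k,70+v/k); S=lambda u,v:(220+u/3,110+v/3); H=lambda u,v:(380+u/3,100+v/3); T=lambda u,v:(220+u/3,90+v/3)
print("scale y",600/210)
for ax in (np.array([534.,-150.2]),np.array([533.,-149.8])):
  ang=lambda p: (np.degrees(np.arctan2(*(p[:2]-ax)[::-1]))%360).round(1)
  for n,p,zz in (("wall1",(265,232),216),("wall2",(292,436),216),("w3",(427,78),216),("w4",(647,118),216),("w5",(740,314),216),("w6",(640,490),216),("w7",(458,548),216),("walnut",(379,322),201),("blue",(419,234),201),("red",(519,207),201),("green",(427,407),201),
   ("lipA",(75,232),208),("lipB",(95,389),208)):
    q=onz(w,W(*p),zz); print(n,q[:2].round(1),ang(q),round(float(np.linalg.norm(q[:2]-ax)),1),end="; ")
  print()
print("walnut tri",tri((w,W(379,322)),(s,S(240,211))))
# handle
for n,a,b,c in (("hL",(289,108),(259,70),(603,140)),("hR",(249,390),(371,90),(623,287))):
    print(n,tri((w,H(*a)),(s,S(*b))),tri((w,H(*a)),(t,T(*c))), onz(w,H(*a),208))
E
```

```text
scale y 2.857142857142857
wall1 [561.8 -69.3] 71.0 85.6; wall2 [488.2 -80.1] 123.2 83.8; w3 [ 616.6 -121.4] 19.2 87.4; w4 [ 610.3 -194.8] 329.7 88.4; w5 [ 547.4 -236.3] 278.9 87.2; w6 [ 477.9 -210.1] 226.8 82.1; w7 [ 448.2 -144.1] 175.9 86.0; walnut [ 530.1 -108.1] 95.2 42.3; blue [ 563.8 -120.8] 44.6 41.8; red [ 576.4 -155.8] 352.5 42.8; green [ 498.6 -127.9] 147.8 41.8; lipA [555.   -0.6] 82.0 151.0; lipB [497.4  -5.3] 104.2 149.5; 
wall1 [561.8 -69.3] 70.3 85.5; wall2 [488.2 -80.1] 122.7 82.9; w3 [ 616.6 -121.4] 18.7 88.3; w4 [ 610.3 -194.8] 329.8 89.5; w5 [ 547.4 -236.3] 279.5 87.7; w6 [ 477.9 -210.1] 227.6 81.7; w7 [ 448.2 -144.1] 176.1 85.0; walnut [ 530.1 -108.1] 93.9 41.8; blue [ 563.8 -120.8] 43.3 42.3; red [ 576.4 -155.8] 352.1 43.8; green [ 498.6 -127.9] 147.5 40.8; lipA [555.   -0.6] 81.6 150.8; lipB [497.4  -5.3] 103.8 148.9; 
walnut tri (array([ 530.61428567, -107.69512294,  200.64411148]), [np.float64(0.6448749083857848), np.float64(0.6448749083858064)])
hL (array([ 596.2297018 , -297.80904893,  207.35047627]), [np.float64(0.7783064488344459), np.float64(0.7783064488343217)]) (array([ 594.65503279, -297.31353659,  205.98300362]), [np.float64(1.7778848643121423), np.float64(1.77788486431204)]) [ 595.62466121 -298.01809145  208.        ]
hR (array([ 495.42673262, -307.60435577,  203.33641836]), [np.float64(1.007231225940488), np.float64(1.0072312259405167)]) (array([ 494.92857787, -304.77335193,  206.11737356]), [np.float64(2.1575215543061392), np.float64(2.157521554305985)]) [ 496.19419616 -306.02058931  208.        ]
```

```bash
python3 - <<'E'
from h import *
k=800/280
z=np.load("w5.npz"); w5=(z["K"],z["R"],z["t"]); z=np.load("w1.npz"); w1=(z["K"],z["R"],z["t"]); t=cam("top")
W5=lambda u,v:(150+u/k,70+v/k); W1=lambda u,v:(300+u/2.5,20+v/2.5); T=lambda u,v:(220+u/3,90+v/3)
pts=np.array([(340,85),(500,42),(640,85),(735,185),(768,310),(745,430),(680,520),(500,572),(385,560),(280,160)])
for zz in (215,225):
    P=np.array([onz(w5,W5(*p),zz)[:2] for p in pts]);A=np.c_[2*P,np.ones(len(P))];x=np.linalg.lstsq(A,(P**2).sum(1),rcond=None)[0];ax=x[:2];print("rim",zz,ax,np.sqrt(x[2]+ax@ax))
    for c,f,ps in ((w5,W5,[(241,218),(262,393)]),(t,T,[(243,200),(255,300)])):
        q=[onz(c,f(*p),zz)[:2] for p in ps]; a=[np.degrees(np.arctan2(*(x-ax)[::-1])) for x in q]; print(np.round(q,1),np.round(a,1),np.mean(a), [np.linalg.norm(x-ax) for x in q])
for zz in (216,222):
  P=np.array([onz(w5,W5(*p),zz)[:2] for p in [(265,232),(427,78),(647,118),(740,314),(640,490),(458,548),(292,436)]])
  from scipy.optimize import least_squares
  kk=-np.arange(7)*2*np.pi/7
  r=least_squares(lambda p:(p[:2]+p[3]*np.c_[np.cos(p[2]+kk),np.sin(p[2]+kk)]-P).ravel(),[534,-150,1.25,86]); print(zz,"walls",r.x[:2],r.x[3],np.degrees(r.x[2])+180/7,r.fun.round(1))
E
```

```text
rim 215 [ 532.176634   -151.90843881] 97.05266296141345
[[565.8 -60.8]
 [503.5 -68.7]] [ 69.8 109. ] 89.40330420925736 [np.float64(97.14219710762781), np.float64(88.05452881856507)]
[[555.4 -55.6]
 [489.1 -62.1]] [ 76.5 115.6] 96.04657038005996 [np.float64(99.01256440328865), np.float64(99.57176408127143)]
rim 225 [ 534.55882945 -151.68039169] 93.89374904942932
[[567.1 -63.5]
 [506.8 -71.2]] [ 69.8 109. ] 89.40330420925451 [np.float64(93.98036899783146), np.float64(85.18849024106558)]
[[552.9 -55.8]
 [487.4 -62.2]] [ 79.2 117.8] 98.48662793783906 [np.float64(97.60676551068457), np.float64(101.12393554424672)]
216 walls [ 535.77215185 -150.86880902] 85.7665104591406 97.81553890393857 [ 0.3  0.  -0.6  0.8 -0.8  0.1 -0.   0.5 -1.3 -2.9  2.1  0.8  0.2  0.7]
222 walls [ 537.13569011 -150.75190324] 84.08610074849449 97.81553885737213 [ 0.3  0.  -0.5  0.8 -0.8  0.1 -0.   0.5 -1.2 -2.8  2.1  0.7  0.2  0.7]
```

The compartment is within about 2° of the spout line. Ball positions give 95.7° and wall tips 97.8°, against 93.7–95° for the spout. The neighbouring walls fall outside the channel, so I'll go on to the bar at about (545.5,-300.5,208).

>>> jog_arm:
  rows:
    - [[0,4,0],[0,0,0],4.5]
    - [[0,5,0],[0,0,0],4.5]
    - [[-0.16,5,0],[0,0,0],4.5]
    - [[0,1.07,4],[0,0,0],4.5]
    - [[0,0,4],[0,0,0],4.5]
    - [[0,0,2],[0,0,0],4.5]
    - [[0,0,0],[0,0,0],4.5]
    - [[0,0,0],[0,0,0],4.5]

```text
clock: 9.1
position: [546.6, -300.7, 280.7]
ee_rot: [0.999, 0.044, 0.001, 0.001]
contact_force: [0.6, -0.1, -0.4]
gripper_width: 45.3
```

```bash
python3 - <<'E'
from h import *
s=arm.read_state(); print(s["position"],R.from_quat(s["ee_rot"]).as_euler("zyx",degrees=True),s["contact_force"])
c=cam("wrist"); im=eyes.get_image("wrist"); cv2.imwrite("pics/w6.png",im[:,:,::-1]); print(-c[1].T@c[2])
for e in (-48,0,48): print(proj(c,(545.5+e*.9966,-300.5+e*.082,208)))
E
```

```text
[ 546.55376723 -300.71266309  280.72591904] [-5.03503978e+00  1.15338380e-01  1.79930153e+02] [ 0.57705234 -0.08200586 -0.36727588]
[ 617.37783621 -295.10687618  423.97589042]
[321.41213568 273.79466533]
[321.66824825 215.12289105]
[321.95654215 149.07882828]
```

View pics/w6.png

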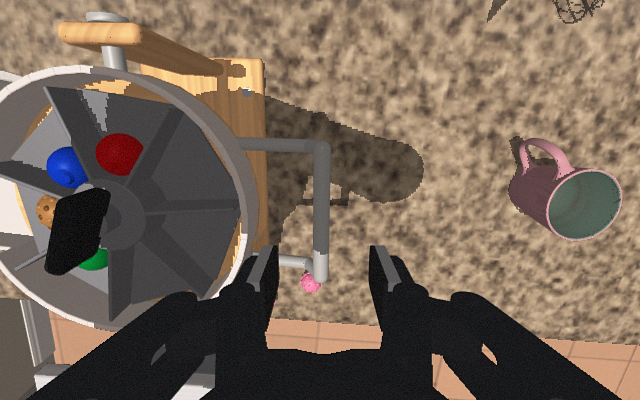

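>>> jog_arm:
  rows:
    - [[0,0,3],[0,0,0],4.5]
    - [[0,0,3],[0,0,0],4.5]
    - [[0,0,3.2],[0,0,0],4.5]
    - [[0,0,0],[0,0,0],4.5]
    - [[0,0,0],[0,0,0],3]
    - [[0,0,0],[0,0,0],0.5]
    - [[0,0,0],[0,0,0],0.5]
    - [[0,0,0],[0,0,0],0.5]

```text
clock: 10.15
position: [546.9, -299.1, 189.7]
ee_rot: [0.999, 0.044, 0.002, -0.001]
contact_force: [-1.0, 5.8, 4.6]
gripper_width: 10.2
```

```bash
python3 - <<'E'
from h import *
s=arm.read_state(); print(s["clock"],s["position"],R.from_quat(s["ee_rot"]).as_euler("zyx",degrees=True),s["contact_force"],s["gripper_width"])
c=cam("wrist"); im=eyes.get_image("wrist"); cv2.imwrite("pics/w7.png",im[:,:,::-1])
E
```

```text
10.15 [ 546.8846337  -299.05011175  189.70711586] [  -5.02148452    0.19806755 -179.93221498] [-1.00227999  5.76929542  4.63910103] 10.21028202799511
```

View pics/w7.png

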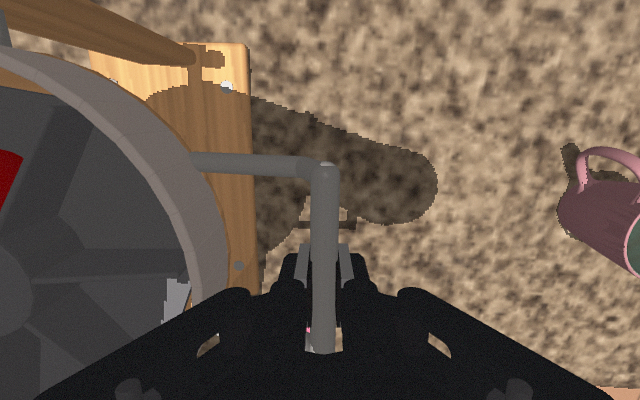

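>>> jog_arm:
  rows:
    - [[0,-0.21,-0.89],[0,0,0],0.5]
    - [[0,-0.26,-0.88],[0,0,0],0.5]
    - [[0,-0.31,-0.87],[0,0,0],0.5]
    - [[0,-0.36,-0.84],[0,0,0],0.5]

```text
clock: 10.7
position: [546.0, -289.1, 222.6]
ee_rot: [0.999, 0.044, 0.001, 0.0]
contact_force: [5.2, 2.2, -5.8]
gripper_width: 10.2
```

```bash
python3 - <<'E'
from h import *
s=arm.read_state(); print(s["clock"],s["position"],s["contact_force"],s["wrist_torque"],s["gripper_width"])
im=eyes.get_image("side"); cv2.imwrite("pics/side8.png",cv2.resize(im[100:310,180:420,::-1],None,fx=2.7,fy=2.7,interpolation=cv2.INTER_CUBIC))
E
```

```text
10.7 [ 545.99640678 -289.05131355  222.62916041] [ 5.17872469  2.22954418 -5.84435613] [ 0.10813844 -1.51579464 -0.14131641] 10.22299709298389
```

View pics/side8.png

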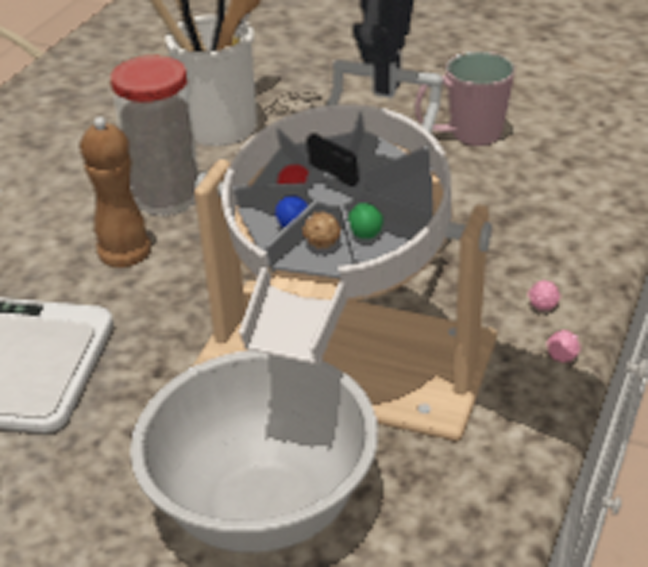

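Tipping works: spout dipping, bar held, walnut still at crop (322,230) between its walls. Continue.

>>> jog_arm:
  rows:
    - [[0,-0.42,-0.82],[0,0,0],0.5]
    - [[0,-0.46,-0.79],[0,0,0],0.5]
    - [[0,-0.51,-0.77],[0,0,0],0.5]
    - [[0,-0.55,-0.73],[0,0,0],0.5]
    - [[0,0,0],[0,0,0],0.5]
    - [[0,0,0],[0,0,0],0.5]
    - [[0,0,0],[0,0,0],0.5]
    - [[0,0,0],[0,0,0],0.5]
    - [[0,0,0],[0,0,0],0.5]
    - [[0,0,0],[0,0,0],0.5]

```text
clock: 12.0
position: [544.7, -270.4, 255.4]
ee_rot: [0.999, 0.044, 0.002, 0.001]
contact_force: [5.9, 2.1, 4.8]
gripper_width: 9.8
```

```bash
python3 - <<'E'
from h import *
s=arm.read_state(); print(s["clock"],s["position"],s["contact_force"],s["wrist_torque"],s["gripper_width"])
im=eyes.get_image("side"); cv2.imwrite("pics/side9.png",cv2.resize(im[100:310,180:420,::-1],None,fx=2.7,fy=2.7,interpolation=cv2.INTER_CUBIC))
im=eyes.get_image("top"); cv2.imwrite("pics/top9.png",cv2.resize(im[90:290,200:440,::-1],None,fx=2.7,fy=2.7,interpolation=cv2.INTER_CUBIC))
E
```

```text
12.0 [ 544.69965391 -270.38999137  255.39971502] [5.87952298 2.13759372 4.76548656] [ 0.19952864 -1.40030513 -0.08840654] 9.785487281654515
```

View pics/side9.png

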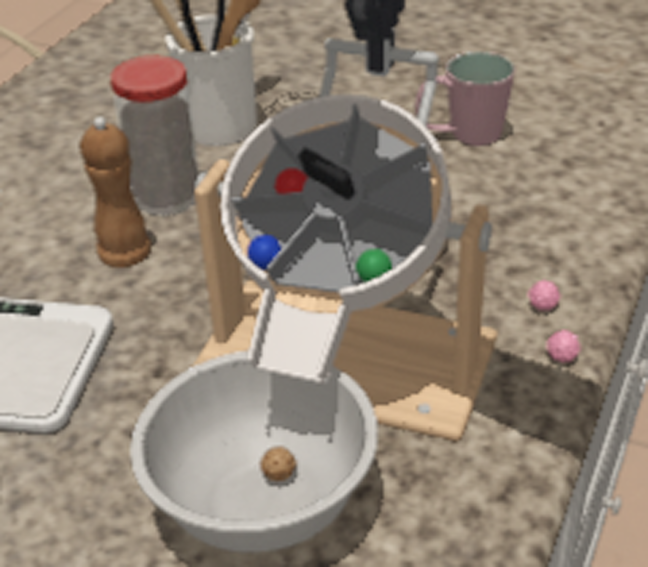

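View pics/top9.png

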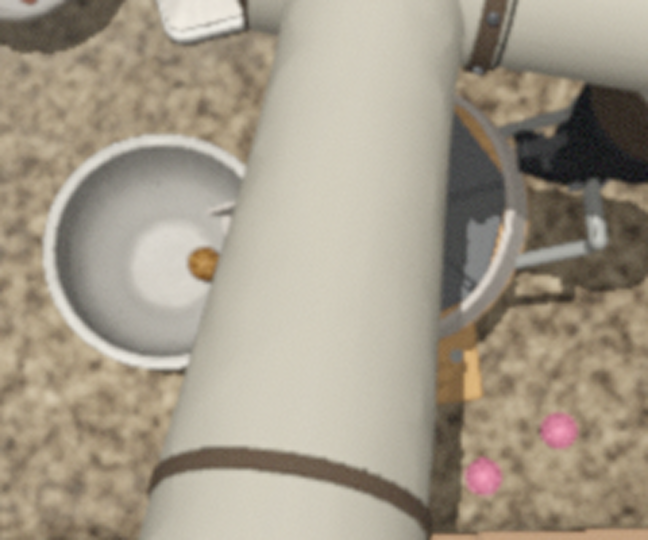

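The walnut is in the bowl, side crop (278,464), and all three chocolates are still in the carousel: blue (265,250), green (374,266), red (291,182). Now a modest opening and straight up.

>>> jog_arm:
  rows:
    - [[0,0,0],[0,0,0],2.4]
    - [[0,0,0],[0,0,0],2.4]
    - [[0,0,0],[0,0,0],2.4]
    - [[0,0,-2],[0,0,0],2.4]
    - [[0,0,-4],[0,0,0],2.4]
    - [[0,0,-5],[0,0,0],2.4]
    - [[0,0,-3],[0,0,0],2.4]
    - [[0,4,0],[0,0,0],2.4]
    - [[0,5,0],[0,0,0],2.4]
    - [[0,0,0],[0,0,0],2.4]

```text
clock: 13.35
position: [550.5, -361.9, 391.0]
ee_rot: [0.999, 0.042, -0.002, -0.001]
contact_force: [-0.5, -0.3, -0.0]
gripper_width: 23.9
```

```bash
python3 - <<'E'
from h import *
s=arm.read_state(); print(s["clock"],s["position"],s["contact_force"],s["gripper_width"])
im=eyes.get_image("side"); cv2.imwrite("pics/side10.png",cv2.resize(im[80:310,180:420,::-1],None,fx=2.5,fy=2.5,interpolation=cv2.INTER_CUBIC))
E
```

```text
13.35 [ 550.46622271 -361.91341611  390.95184592] [-0.49908669 -0.3478786  -0.01258638] 23.86585291673864
```

View pics/side10.png

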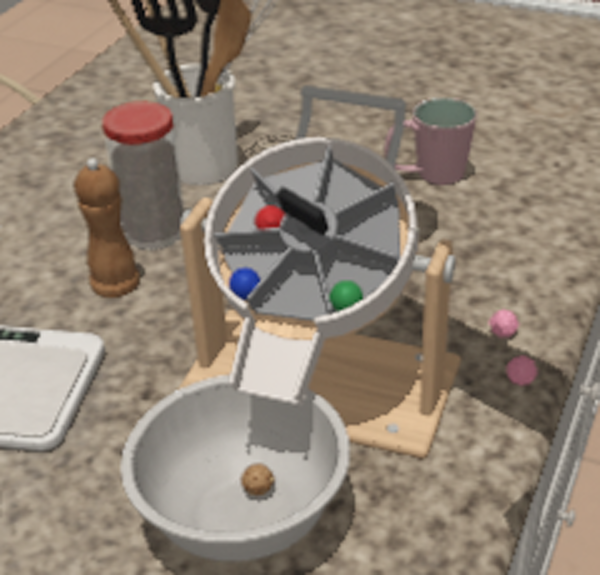

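The arm is clear and its force reads about zero. The walnut lies in the bowl at (257,479). Red (269,220), blue (245,282) and green (346,294) are all in the carousel. The bowl looks unmoved. Handing in.

```bash
python3 -c "
from bench import arm
print(arm.job_done())"
```

```text
the job is handed in; nothing more can be done
None
```

The walnut is in the mixing bowl, and I handed the job in about 13.4 s into the 45 s allowed.

- **Turning:** I pinched the black knob while the carousel stood level and turned it about 25.5° clockwise, so the walnut's compartment faced the spout. My angle checks disagreed slightly: the ball positions put the compartment at about 95.7° and the wall tips at 97.8°, against 93.7–95° for the spout. I left it there because the neighbouring walls were outside the spout channel.
- **Tipping:** I gripped the steel bar and lifted it along its arc to a tip of about 0.48 rad. The walnut rolled out down the spout. I then let go and moved the arm clear; the carousel stays tipped.
- **Last checks:** The final side picture shows the walnut in the bowl, and the red, blue and green chocolates still in the carousel. The bowl looks to be in its original place, judged by eye rather than measured. The contact force was near zero with the arm clear of everything. None of these last checks failed.

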